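# Take the microscopy kit pile apart and put each piece in its holder

## Task

The microscopy kit was left in a pile on the bench. Take the pile apart and put all five pieces away, each lying flat inside the wooden holder made for its shape and size: slide box in the long rectangular tray, petri dish in the large round holder, specimen block in the larger square one, eyepiece in the small round one, cover-glass box in the small square one. Keep every piece upright, and let go of them all at the end.

Things in the scene. Friction and masses are not known exactly. Their poses are not given: they have to be found in the camera images.
- slide_box: Bottom of the pile: closed black plastic rectangular box with a thin grey seam, 140 (x) x 68 (y) x 32 mm high, about 0.25 kg, standing on the bench. Origin at the centre of its underside, x along its length, z up. Petri dish and specimen block start side by side on it, 36 mm either side of its middle along its length, either one at either end.
- petri_dish: Closed round petri dish, clear with an amber filling and a white edge, 56 mm in diameter, 16 mm high, about 35 g. Origin at the centre of its underside, z up.
- specimen_block: White square resin block with a dark beetle on its top face, 46 x 46 x 16 mm high, about 45 g. Origin at the centre of its underside, x and y along its sides, z up. At the start its sides are within 10 degrees of the slide box's.
- eyepiece: Microscope eyepiece standing on its wide black end: black head 30 mm in diameter and 14 mm high below, bright steel barrel 23 mm in diameter above it up to 38 mm, about 60 g. It starts on the petri dish or on the specimen block. Origin at the centre of its underside, z up along the barrel.
- cover_box: Small square grey cover-glass box with a black seam and a white label on top, 28 x 28 x 16 mm high, about 25 g. It starts on the other one of petri dish and specimen block. Origin at the centre of its underside, x and y along its sides, z up. At the start its sides are within 20 degrees of the slide box's.
- box_tray: Holder for the slide box: rectangular, recess 160 (x) x 88 (y) mm, rim 4 mm thick, its top 10 mm above the bench. It is fixed to the bench, a plain wooden holder with a 3 mm thick floor inside a raised rim; origin at the centre of its underside, on the bench; z up. x along its length.
- dish_holder: Holder for the petri dish: the large round one, recess 72 mm in diameter, rim 4 mm thick, its top 7 mm above the bench. It is fixed to the bench, a plain wooden holder with a 3 mm thick floor inside a raised rim; origin at the centre of its underside, on the bench; z up.
- block_holder: Holder for the specimen block: the larger square one, recess 62 x 62 mm, rim 4 mm thick, its top 7 mm above the bench. It is fixed to the bench, a plain wooden holder with a 3 mm thick floor inside a raised rim; origin at the centre of its underside, on the bench; z up. x and y along its sides.
- eyepiece_holder: Holder for the eyepiece: the small round one, recess 46 mm in diameter, rim 4 mm thick, its top 7 mm above the bench. It is fixed to the bench, a plain wooden holder with a 3 mm thick floor inside a raised rim; origin at the centre of its underside, on the bench; z up.
- cover_holder: Holder for the cover-glass box: the small square one, recess 44 x 44 mm, rim 4 mm thick, its top 7 mm above the bench. It is fixed to the bench, a plain wooden holder with a 3 mm thick floor inside a raised rim; origin at the centre of its underside, on the bench; z up. x and y along its sides.

How it is judged:
At the end, for the whole second after the job is handed in: Each of the five pieces is upright (within 0.08 rad) and at rest on the floor of its own holder: centre within 12 mm (slide box 15 mm) of the holder's centre seen from above, underside at most 5.5 mm above the bench (horizontal distance between slide_box and box_tray below 0.015 m and z of slide_box in the frame of box_tray between 0 and 0.0055 m and angle between each of slide_box, petri_dish, specimen_block, eyepiece, cover_box's own z axis and vertical below 0.08 rad and linear speed of each of slide_box, petri_dish, specimen_block, eyepiece, cover_box below 0.02 m/s and angular speed of each of slide_box, petri_dish, specimen_block, eyepiece, cover_box below 0.2 rad/s and horizontal distance between petri_dish and dish_holder below 0.012 m and z of petri_dish in the frame of dish_holder between 0 and 0.0055 m and horizontal distance between specimen_block and block_holder below 0.012 m and z of specimen_block in the frame of block_holder between 0 and 0.0055 m and horizontal distance between eyepiece and eyepiece_holder below 0.012 m and z of eyepiece in the frame of eyepiece_holder between 0 and 0.0055 m and horizontal distance between cover_box and cover_holder below 0.012 m and z of cover_box in the frame of cover_holder between 0 and 0.0055 m); the robot touches nothing.
It fails at once if the slide box is tipped by more than 40 degrees (angle between slide_box's own z axis and vertical above 0.7 rad).
It fails at once if the petri dish is tipped by more than 40 degrees (angle between petri_dish's own z axis and vertical above 0.7 rad).
It fails at once if the specimen block is tipped by more than 40 degrees (angle between specimen_block's own z axis and vertical above 0.7 rad).
It fails at once if the eyepiece is tipped by more than 40 degrees (angle between eyepiece's own z axis and vertical above 0.7 rad).
It fails at once if the cover box is tipped by more than 40 degrees (angle between cover_box's own z axis and vertical above 0.7 rad).
It also fails if it takes over 125 s, if anything falls off the work surface, if the arm or the gripper's body presses on something with over 40 N, if the wrist force passes 120 N, or if a joint passes its speed limit or range.

## Robot

A 6-joint arm with a two-finger parallel gripper is mounted at the origin on the work surface. World frame = base frame: x ahead of the robot, y to its left, z up, the work surface at z = 0. Lengths are in m, angles in rad, forces in N, time in s.
With the tool pointing down it reaches from about 0.35 to 0.975 m from the base axis. Payload 4.9 kg.
Tool frame: the origin (TCP) lies midway between the tips of the shut fingers; the grasp point (between the pads) lies 19 mm behind it (ctrl.tcp_to_grasp is the distance from the TCP to the grasp point, in m); z points along the fingers, y is the line along which they close (so a half turn about z gives the same grasp; the last joint's range is limited). The gripper opens to 85 mm and grips with 20 to 120 N. Pads are 22 mm wide; open, the fingers measure 114 mm over their backs; the gripper's body (76 mm by 85 mm) begins 54 mm behind the grasp point. The pads swing forward as they close: fully open they stand 13 mm farther back than shut.
Start: joints at [1.005, 0.053, 1.613, -0, 1.476, -0.119], TCP at [0.27, 0.564, 0.231] pointing down, gripper open.
Joint ranges: [-3.01, 3.01], [-1.01, 2.22], [0.06, 2.58], [-1.02, 4.17], [0.09, 2.62], [-3.14, 3.14]. Speed limits (rad/s): [2.57, 2.57, 3.14, 3.14, 3.14, 3.14].

## Interface

Orientations are given as a rotation vector (axis times angle).
In Python, from station import ctrl gives the robot as it stands.
- The arm moves only by the shell command python3 jog.py 'ROWS' [FORCE]. ROWS is rows parted by semicolons, their numbers by spaces, 1 to 20 of them, each of 7 numbers: the finger opening in m, then dx, dy, dz in m, then a rotation vector rx, ry, rz in rad; each row is the pose to reach, as a shift and turn from the pose commanded when the command began, along the tool's axes at that moment; what a row does not reach only later rows make up. A row lasts 1/12 s, in which the tool goes at most 0.0417 m and 0.125 rad, less where a joint would pass 70% of its speed; a pose out of reach is approached as far as the arm can. The fingers move at their own pace and stop on an object; FORCE is the grip in N (left out, the last holds). Time passes only in rows, so rows that do not move let the fingers close. It prints the time, the measured TCP pose, the force, the opening and the grip force at its end.
- ctrl.get_obs(): the state, without advancing time (a new reading comes with each control period).
- ctrl.get_image(name): name is "scene" or "top" or "wrist"; returns the picture (384x512x3 uint8, red, green, blue); there is no depth.
- ctrl.camera_params(name): a dict with "fx", "fy", "cx", "cy" (pixels), "k1" (the pictures are not rectified: a ray, as slopes to the right and down, at radius r is drawn at 1 + k1 r^2 times it, then the intrinsics apply), "T" (4x4, takes a point from camera to world coordinates); the wrist camera has in their place "tool_from_camera" (4x4, takes a point from camera to tool coordinates, whose origin is the TCP and whose axes are the flange's). Camera axes: x right, y down, z forward; pixel columns grow to the right and rows downward; lengths in m; the calibration is good to about 2 mm. A picture is of the moment at which its call begins: read the wrist's pose just before it. camera_params takes no time and is no camera call.
- ctrl.finish_job(): hands the job in; it is judged then, once.
The state is a dict: "t": time; "q": joint angles; "dq": joint speeds; "effort": joint torques, N m; "tool_pos": TCP position; "tool_rot": TCP orientation; "contact_force": force on the tool from outside, world axes, zero at the start; "wrist_torque": the same for the moment, N m; "opening": finger opening in m; "grip_force": force on a finger pad.
Only numpy, scipy, OpenCV 4.12 (cv2) and the standard library are available. Lean on these libraries where they do the work, as an engineer would, in place of code of your own. Each camera call takes 0.05 s, during which the arm holds its last target. There are 200 camera calls.

## Working session

There is one attempt and no reset: what is moved stays moved. The work goes in short steps, Python scripts to look and compute and a shell command to move; the robot and the scene stay as the last step left them, time stands still between calls to the robot, and variables do not carry over. Pictures are saved under pics/ and viewed, at most 14 in all, crops included, and the job is handed in when it is done.

```bash
ls; mkdir -p pics; python3 - <<'E'
from station import ctrl
import cv2,numpy as np
np.set_printoptions(precision=4,suppress=True)
o=ctrl.get_obs();print(o['t'],o['tool_pos'],o['tool_rot'],o['opening'],ctrl.tcp_to_grasp)
for n in("scene","top","wrist"):
    p=ctrl.camera_params(n);print(n,p)
    cv2.imwrite(f'pics/{n}0.png',ctrl.get_image(n)[:,:,::-1])
E
```

```text
jog.py
pics
station.py
0.0 [0.2697 0.5631 0.2301] [-0.6958 -3.0629  0.003 ] 0.0852000647170953 0.0187
scene {'fx': 465.1579631641418, 'fy': 465.1579631641418, 'cx': 255.85128310454692, 'cy': 185.95812362411675, 'k1': -0.001998074408406397, 'T': array([[ 0.1935,  0.8302, -0.5228,  1.1167],
       [ 0.981 , -0.156 ,  0.1154, -0.1173],
       [ 0.0142, -0.5352, -0.8446,  0.9625],
       [ 0.    ,  0.    ,  0.    ,  1.    ]])}
top {'fx': 477.79491650676664, 'fy': 477.79491650676664, 'cx': 255.50266040463345, 'cy': 184.47122450636493, 'k1': 0.07062661352022367, 'T': array([[ 0.0062, -0.9856,  0.169 ,  0.3976],
       [-0.9999, -0.0088, -0.0146, -0.0102],
       [ 0.0159, -0.1689, -0.9855,  0.9714],
       [ 0.    ,  0.    ,  0.    ,  1.    ]])}
wrist {'fx': 310.1795585290511, 'fy': 310.1795585290511, 'cx': 254.8902696307122, 'cy': 196.4912346604948, 'k1': -0.08658202738478168, 'tool_from_camera': array([[-0.0004, -0.9578, -0.2875,  0.0719],
       [ 1.    , -0.0003, -0.0001,  0.0003],
       [-0.    , -0.2875,  0.9578, -0.1416],
       [ 0.    ,  0.    ,  0.    ,  1.    ]])}
```

View pics/top0.png

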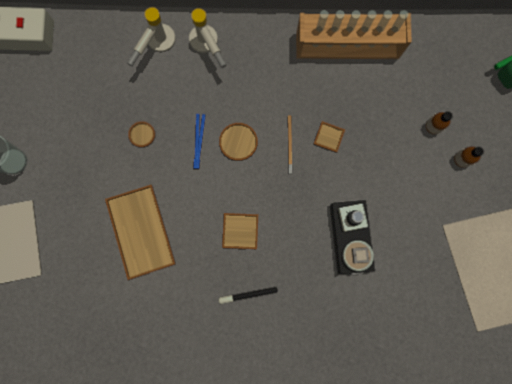

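View pics/scene0.png

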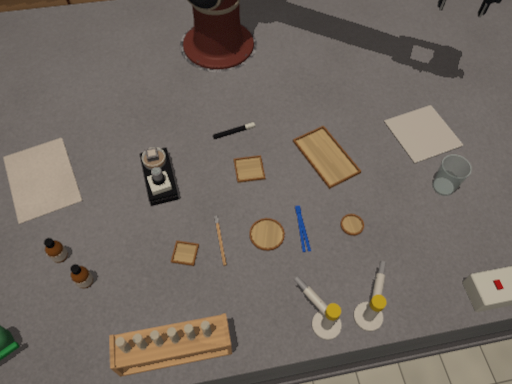

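```bash
cat > h.py <<'E'
import cv2,numpy as np
from scipy.spatial.transform import Rotation as R
from station import ctrl
np.set_printoptions(precision=4,suppress=True)
def cam(n,obs=None):
    p=ctrl.camera_params(n)
    if n=="wrist":
        T=np.eye(4);T[:3,:3]=R.from_rotvec(obs['tool_rot']).as_matrix();T[:3,3]=obs['tool_pos']
        T=T@p['tool_from_camera']
    else:T=p['T']
    K=np.array([[p['fx'],0,p['cx']],[0,p['fy'],p['cy']],[0,0,1]])
    return K,np.array([p['k1'],0,0,0.]),T
def ray(c,px):
    K,D,T=c;u=cv2.undistortPoints(np.array(px,float).reshape(-1,1,2),K,D).reshape(-1,2)
    return T[:3,3],np.c_[u,np.ones(len(u))]@T[:3,:3].T
def plane(c,px,z):
    o,d=ray(c,px);return o+d*((z-o[2])/d[:,2])[:,None]
def tri(c1,p1,c2,p2):
    o1,d1=ray(c1,p1);o2,d2=ray(c2,p2);A=np.zeros((3,3));b=np.zeros(3)
    for o,d in((o1,d1[0]),(o2,d2[0])):
        d=d/np.linalg.norm(d);P=np.eye(3)-np.outer(d,d);A+=P;b+=P@o
    X=np.linalg.solve(A,b)
    d=d1[0]/np.linalg.norm(d1[0]);return X,np.linalg.norm((np.eye(3)-np.outer(d,d))@(X-o1))*2
def proj(c,X):
    K,D,T=c;Ti=np.linalg.inv(T)
    return cv2.projectPoints(np.array(X,float).reshape(-1,1,3),cv2.Rodrigues(Ti[:3,:3])[0],Ti[:3,3],K,D)[0].reshape(-1,2)
def blobs(img,lo,hi,amin=150):
    m=cv2.inRange(cv2.cvtColor(img,cv2.COLOR_BGR2HSV),lo,hi)
    m=cv2.morphologyEx(m,cv2.MORPH_CLOSE,np.ones((3,3),np.uint8))
    cs,_=cv2.findContours(m,cv2.RETR_EXTERNAL,cv2.CHAIN_APPROX_NONE)
    return [c for c in cs if cv2.contourArea(c)>amin]
E
python3 - <<'E'
from h import *
T=cv2.imread('pics/top0.png');S=cv2.imread('pics/scene0.png');ct,cs=cam('top'),cam('scene')
lo,hi=(8,90,60),(25,255,255)
def cen(c):
    m=cv2.moments(cv2.convexHull(c));return np.array([m['m10'],m['m01']])/m['m00']
bs=[cen(c) for c in blobs(S,lo,hi)]
for c in blobs(T,lo,hi):
    p=cen(c);r=cv2.minAreaRect(c);X0=plane(ct,p,.005)[0]
    q=proj(cs,X0)[0];k=min(bs,key=lambda b:np.linalg.norm(b-q))
    X,e=tri(ct,p,cs,k)
    w=plane(ct,cv2.boxPoints(r),.007)[:,:2]
    d1,d2=w[1]-w[0],w[2]-w[1];
    L=d1 if np.linalg.norm(d1)>np.linalg.norm(d2) else d2
    print(p,np.linalg.norm(q-k),'tri',X,e,'pl',X0,'size',np.linalg.norm(d1),np.linalg.norm(d2),'yaw',np.degrees(np.arctan2(L[1],L[0])),cv2.contourArea(c))
a=cv2.resize(T[190:285,315:395],None,fx=5,fy=5,interpolation=3)
b=cv2.resize(S[135:215,125:190],None,fx=6,fy=6,interpolation=3)[:475]
b=cv2.copyMakeBorder(b,0,475-len(b),0,0,0) if len(b)<475 else b
cv2.imwrite('pics/pile.png',np.hstack([a,b]))
E
```

```text
[239.9429 230.7883] 0.5765519538623722 tri [0.4684 0.0065 0.0029] 0.0005746528811240464 pl [0.4682 0.0062 0.005 ] size 0.07080706263288516 0.07113425723673895 yaw -91.85746253362332 1166.5
[139.4329 231.6587] 1.4526007274366386 tri [ 0.4659  0.2088 -0.0008] 0.000747524466041393 pl [0.4654 0.2071 0.005 ] size 0.0999232822168837 0.1722126522935634 yaw -161.5645065889772 4079.0
[237.942  141.2132] 0.6589508538546444 tri [0.6549 0.0129 0.0029] 0.000533614920086964 pl [0.6543 0.0126 0.005 ] size 0.07937079563275098 0.07917122360291037 yaw -89.32425211731942 1119.0
[328.9354 136.2739] 0.42771581173701234 tri [ 0.6671 -0.1771  0.004 ] 0.0007035390885430128 pl [ 0.6668 -0.1773  0.005 ] size 0.05376138800147115 0.05261501071345996 yaw -20.03406650371032 579.0
[141.1065 133.7366] 0.33499521071770505 tri [0.668  0.2132 0.004 ] 0.00043257387377414164 pl [0.6678 0.2132 0.005 ] size 0.053347677410616 0.05342923007996471 yaw -177.77625393158044 513.5
[352.7783  34.9093] 16.366622106500547 tri [ 0.8716 -0.2235  0.0449] 0.0012141790314587812 pl [ 0.892  -0.2321  0.005 ] size 0.10393961038239849 0.2479262123298089 yaw -90.31112621964553 4581.5
[198.6993  16.7841] 35.98435438057768 tri [0.8813 0.0903 0.0922] 7.087923498731976e-05 pl [0.9292 0.1003 0.005 ] size 0.03224635672963019 0.04112885677353385 yaw -178.91521540159306 219.5
[152.2484  15.7081] 35.703756021919396 tri [0.8811 0.1803 0.0925] 0.0008557367766178696 pl [0.9293 0.1997 0.005 ] size 0.03209275436553004 0.04466308944756314 yaw -165.11450830643685 228.5
```

View pics/pile.png

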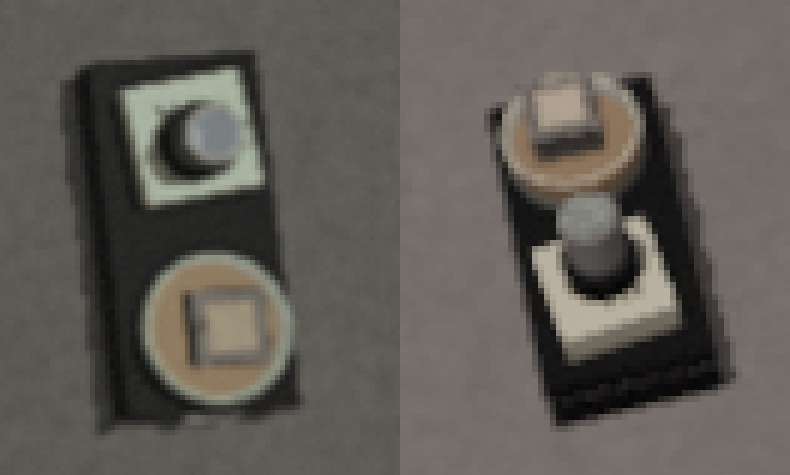

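```bash
cat >> h.py <<'E'
def go(x,y,z,yaw=None,tilt=True):
    """print shift/turn in tool axes to reach TCP (x,y,z), tool down with tool y axis at world angle yaw (deg)"""
    o=ctrl.get_obs();M=R.from_rotvec(o['tool_rot'])
    d=M.inv().apply(np.array([x,y,z])-o['tool_pos'])
    if yaw is None: g=M
    else:
        c=[]
        for a in(yaw,yaw+180):
            a=np.radians(a);yv=np.array([np.cos(a),np.sin(a),0]);zv=np.array([0,0,-1.]);c.append(R.from_matrix(np.c_[np.cross(yv,zv),yv,zv]))
        g=min(c,key=lambda r:(M.inv()*r).magnitude())
    print('shift',d,'rot',(M.inv()*g).as_rotvec(),'rows>=',np.linalg.norm(d)/.0417,(M.inv()*g).magnitude()/.125)
def st():
    o=ctrl.get_obs();M=R.from_rotvec(o['tool_rot']).as_matrix()
    print('t',o['t'],'pos',o['tool_pos'],'yaw_y',np.degrees(np.arctan2(M[1,1],M[0,1])),'z',M[:,2],'open',o['opening'],'grip',o['grip_force'],'F',o['contact_force'],'q6',o['q'][5])
E
python3 - <<'E'
from h import *
ct,cs=cam('top'),cam('scene')
print(tri(ct,(358,216.6),cs,(156.7,170.8)),tri(ct,(361,255),cs,(152.2,152.5)))
st();go(.43,-.225,.25,97)
E
```

```text
(array([ 0.4909, -0.2129,  0.0844]), np.float64(0.0035295632892341764)) (array([ 0.4209, -0.2212,  0.0632]), np.float64(0.0031605229792235684))
t 0.15 pos [0.2698 0.5632 0.2304] yaw_y 64.39957065749249 z [-0.0009 -0.0013 -1.    ] open 0.08534517815173327 grip 0.0 F [-0.5971 -0.2028  0.0818] q6 -0.11899278842637831
shift [-0.4851 -0.6417 -0.0187] rot [-0.0015 -0.0007 -0.569 ] rows>= 19.294966865139386 4.551897858531679
```

```bash
python3 jog.py '.085 -.31 -.287 -.01 0 0 -.28;.085 -.31 -.287 -.01 0 0 -.28;.085 -.31 -.287 -.01 0 0 -.28;.085 -.31 -.287 -.01 0 0 -.28;.085 -.31 -.287 -.01 0 0 -.28;.085 -.31 -.287 -.01 0 0 -.28;.085 -.31 -.287 -.01 0 0 -.28;.085 -.31 -.287 -.01 0 0 -.28;.085 -.31 -.287 -.01 0 0 -.28;.085 -.31 -.287 -.01 0 0 -.28;.06 -.485 -.642 -.019 0 0 -.569;.06 -.485 -.642 -.019 0 0 -.569;.06 -.485 -.642 -.019 0 0 -.569;.06 -.485 -.642 -.019 0 0 -.569;.06 -.485 -.642 -.019 0 0 -.569;.06 -.485 -.642 -.019 0 0 -.569;.06 -.485 -.642 -.019 0 0 -.569;.06 -.485 -.642 -.019 0 0 -.569;.06 -.485 -.642 -.019 0 0 -.569;.06 -.485 -.642 -.019 0 0 -.569'
```

```text
t: 1.82
tool_pos: [0.4294, -0.2271, 0.2502]
tool_rot: [-0.191, 3.136, -0.0]
contact_force: [1.1, 0.4, 0.4]
opening: 0.06
grip_force: 0.0
```

```bash
python3 jog.py '.045 0 0 0 0 0 0;.045 0 0 0 0 0 0;.045 0 0 0 0 0 0'; python3 - <<'E'
from h import *
st();o=ctrl.get_obs();np.save('o1.npy',np.r_[o['tool_pos'],o['tool_rot']])
cv2.imwrite('pics/w1.png',ctrl.get_image('wrist')[:,:,::-1])
E
```

```text
t: 2.07
tool_pos: [0.4298, -0.2247, 0.2498]
tool_rot: [0.191, -3.135, -0.002]
contact_force: [-0.4, 0.6, 0.1]
opening: 0.0452
grip_force: 0.0
t 2.0667 pos [ 0.4298 -0.2247  0.2498] yaw_y 96.96425705544937 z [-0.0007  0.001  -1.    ] open 0.04515165906984919 grip 0.0 F [-0.3711  0.5835  0.0899] q6 -2.3279520195577716
```

View pics/w1.png

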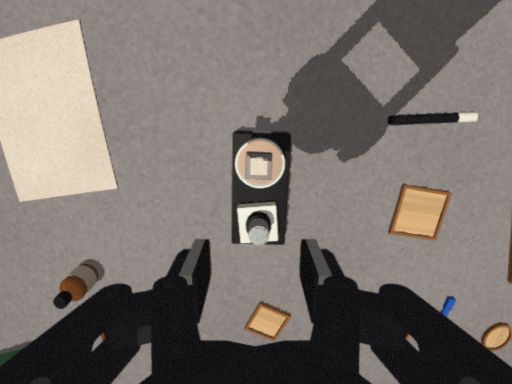

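```bash
python3 - <<'E'
from h import *
v=np.load('o1.npy');o=dict(tool_pos=v[:3],tool_rot=v[3:]);cw=cam('wrist',o);ct,cs=cam('top'),cam('scene')
for n,w,t,s in(('eye',(258,236.5),(358,216.6),(156.7,170.8)),('cov',(260,166),(361,255),(152.2,152.5)),('dish',(260.3,163.3),(358.5,255.5),(154.5,158))):
    print(n,tri(cw,w,ct,t),tri(cw,w,cs,s))
W=cv2.imread('pics/w1.png');cv2.imwrite('pics/w1c.png',cv2.resize(W[125:250,205:315],None,fx=4.8,fy=4.8,interpolation=3))
E
```

```text
eye (array([ 0.4905, -0.2137,  0.091 ]), np.float64(0.0015489265808832095)) (array([ 0.493 , -0.2124,  0.0862]), np.float64(0.003086909780923412))
cov (array([ 0.4203, -0.2209,  0.0705]), np.float64(0.00045326518621311833)) (array([ 0.4214, -0.2201,  0.0631]), np.float64(0.0009315309917720716))
dish (array([ 0.42  , -0.2201,  0.0544]), np.float64(0.00028248610104888956)) (array([ 0.4223, -0.2188,  0.0414]), np.float64(0.001850660703571283))
```

View pics/w1c.png

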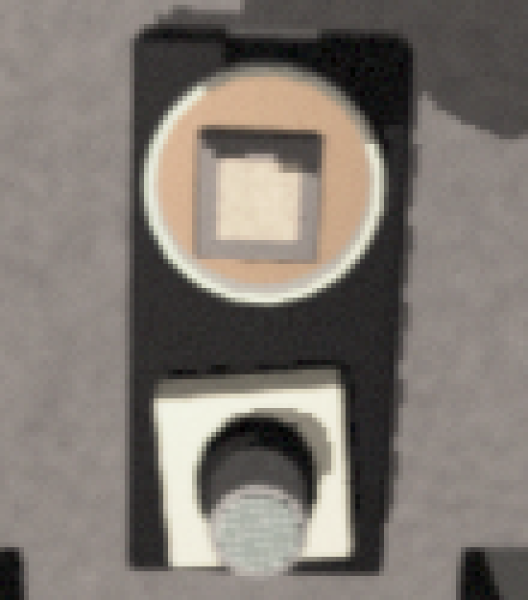

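```bash
python3 - <<'E'
from h import *
v=np.load('o1.npy');o=dict(tool_pos=v[:3],tool_rot=v[3:]);cw=cam('wrist',o)
f=lambda p,z:plane(cw,np.array(p)/4.8+[205,125],z)
print('eye',f((260,530),.086),'cov',f((259,195),.064),'dish',f((263,187),.048))
b=f([(155,395),(343,380),(353,558),(172,570)],.048);print('block',b.mean(0),b)
c=f([(198,128),(323,133),(318,262),(193,262)],.064);print('cov',c.mean(0),c)
x=f([(133,35),(412,45),(383,573),(130,568)],.032);print('box',x.mean(0),x)
for q in(b,c,x):
    e=q[1]-q[0]+q[2]-q[3];print('yaw',np.degrees(np.arctan2(e[1],e[0])),np.linalg.norm(e)/2)
go(.491,-.2135,.12);go(.491,-.2135,.063)
E
```

```text
eye [[ 0.4919 -0.2129  0.086 ]] cov [[ 0.421  -0.2217  0.064 ]] dish [[ 0.4221 -0.2204  0.048 ]]
block [ 0.4946 -0.2131  0.048 ] [[ 0.4761 -0.2401  0.048 ]
 [ 0.4668 -0.1952  0.048 ]
 [ 0.5133 -0.186   0.048 ]
 [ 0.5221 -0.231   0.048 ]]
cov [ 0.4215 -0.2219  0.064 ] [[ 0.4078 -0.2369  0.064 ]
 [ 0.4055 -0.2094  0.064 ]
 [ 0.4347 -0.2066  0.064 ]
 [ 0.4381 -0.2346  0.064 ]]
box [ 0.4583 -0.2153  0.032 ] [[ 0.3923 -0.2551  0.032 ]
 [ 0.3866 -0.1888  0.032 ]
 [ 0.5239 -0.1752  0.032 ]
 [ 0.5305 -0.2419  0.032 ]]
yaw 101.40558400725308 0.04584456640355346
yaw 95.81639161741944 0.027924160107360513
yaw 95.31431053262038 0.06682838270483668
shift [-0.0619  0.0029  0.1299] rot [0. 0. 0.] rows>= 3.452077149325471 0.0
shift [-0.062   0.0029  0.1869] rot [0. 0. 0.] rows>= 4.722641946691209 0.0
```

```bash
python3 jog.py '.045 -.0624 .0033 .08 0 0 0;.045 -.0624 .0033 .11 0 0 0;.045 -.0624 .0033 .13 0 0 0;.045 -.0624 .0033 .15 0 0 0;.045 -.0624 .0033 .165 0 0 0;.045 -.0624 .0033 .175 0 0 0;.045 -.0624 .0033 .184 0 0 0;.045 -.0624 .0033 .186 0 0 0;.045 -.0624 .0033 .186 0 0 0;.0 -.0624 .0033 .186 0 0 0;.0 -.0624 .0033 .186 0 0 0;.0 -.0624 .0033 .186 0 0 0;.0 -.0624 .0033 .186 0 0 0;.0 -.0624 .0033 .186 0 0 0;.0 -.0624 .0033 .186 0 0 0' 30
```

```text
t: 3.37
tool_pos: [0.4928, -0.2148, 0.0664]
tool_rot: [-0.191, 3.133, -0.003]
contact_force: [-0.8, 0.7, 6.4]
opening: 0.0218
grip_force: 29.8
```

```bash
python3 jog.py '0 0 0 -.015 0 0 0;0 0 0 -.04 0 0 0;0 0 0 -.07 0 0 0;0 0 0 -.1 0 0 0;0 0 0 -.1 0 0 0'; python3 - <<'E'
from h import *
st();go(.668,.2132,.166)
E
```

```text
t: 3.78
tool_pos: [0.4949, -0.2162, 0.172]
tool_rot: [-0.191, 3.126, -0.011]
contact_force: [0.7, -0.4, 0.8]
opening: 0.0219
grip_force: 29.5
t 3.7833 pos [ 0.4949 -0.2162  0.172 ] yaw_y 96.99248173277597 z [ 0.0106 -0.0066 -0.9999] open 0.021899648305714888 grip 29.514881372451782 F [ 0.7281 -0.411   0.8087] q6 -2.24248240697867
shift [-0.224   0.4052  0.005 ] rot [0. 0. 0.] rows>= 11.10379015440838 0.0
```

```bash
python3 jog.py '0 -.227 .4016 0 0 0 0;0 -.227 .4016 0 0 0 0;0 -.227 .4016 0 0 0 0;0 -.227 .4016 0 0 0 0;0 -.227 .4016 0 0 0 0;0 -.227 .4016 0 0 0 0;0 -.227 .4016 0 0 0 0;0 -.227 .4016 0 0 0 0;0 -.227 .4016 0 0 0 0;0 -.227 .4016 0 0 0 0;0 -.227 .4016 0 0 0 0;0 -.227 .4016 0 0 0 0;0 -.227 .4016 0.06 0 0 0;0 -.227 .4016 .09 0 0 0;0 -.227 .4016 .09 0 0 0;0 -.227 .4016 .09 0 0 0;0 -.227 .4016 .09 0 0 0'; python3 - <<'E'
from h import *
st();go(.668,.2132,.025)
o=ctrl.get_obs();cw=cam('wrist',o);W=ctrl.get_image('wrist')[:,:,::-1].copy();print(proj(cw,[.668,.2132,.003]))
cv2.imwrite('pics/w2.png',W)
E
```

```text
t: 5.2
tool_pos: [0.668, 0.2119, 0.0747]
tool_rot: [0.191, -3.136, 0.0]
contact_force: [0.5, -0.1, -0.1]
opening: 0.0219
grip_force: 29.6
t 5.2 pos [0.668  0.2119 0.0747] yaw_y 96.97585575833716 z [-0.0002 -0.0002 -1.    ] open 0.02192389459885658 grip 29.639316201210022 F [ 0.5136 -0.1258 -0.1414] q6 -1.4914250333953991
shift [-0.0001  0.0013  0.0497] rot [0. 0. 0.] rows>= 1.193155961274109 0.0
[[257.3381 207.1321]]
```

View pics/w2.png

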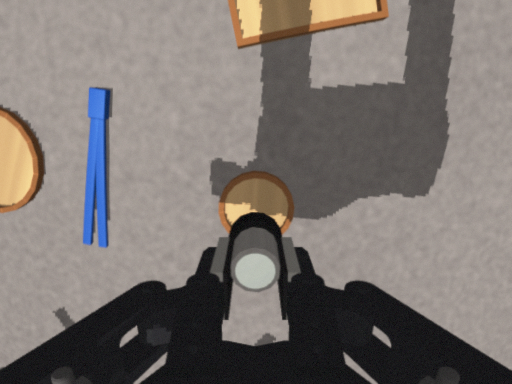

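```bash
python3 jog.py '0 0 .001 .03 0 0 0;0 0 .001 .042 0 0 0;0 0 .001 .048 0 0 0;0 0 .001 .051 0 0 0;0 0 .001 .052 0 0 0;0 0 .001 .052 0 0 0;.045 0 .001 .052 0 0 0;.045 0 .001 .052 0 0 0;.045 0 .001 .052 0 0 0;.045 0 .001 .052 0 0 0;.045 0 .001 .03 0 0 0;.045 0 .001 .0 0 0 0;.045 0 .001 -.04 0 0 0;.045 0 .001 -.09 0 0 0;.045 0 .001 -.09 0 0 0;.045 0 .001 -.09 0 0 0'; python3 - <<'E'
from h import *
st();go(.4212,-.2218,.166,95.5);go(.4212,-.2218,.054,95.5)
cv2.imwrite('pics/w3.png',ctrl.get_image('wrist')[:,:,::-1][130:330,130:400])
E
```

```text
t: 6.58
tool_pos: [0.6711, 0.214, 0.1716]
tool_rot: [-0.191, 3.124, 0.002]
contact_force: [1.2, -0.4, 0.8]
opening: 0.0452
grip_force: 0.0
t 6.5833 pos [0.6711 0.214  0.1716] yaw_y 97.00598512410293 z [ 0.0111  0.0023 -0.9999] open 0.045210841385597285 grip 0.0 F [ 1.1984 -0.4207  0.8393] q6 -1.4899414621356717
shift [ 0.3012 -0.402   0.0018] rot [0.0011 0.0113 0.0263] rows>= 12.047674540563452 0.22906688201086545
shift [ 0.3025 -0.4021  0.1138] rot [0.0011 0.0113 0.0263] rows>= 12.372422751400673 0.22906688201086545
```

View pics/w3.png

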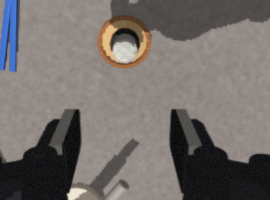

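```bash
python3 jog.py '.05 .298 -.402 0 0 0 .026;.05 .298 -.402 0 0 0 .026;.05 .298 -.402 0 0 0 .026;.05 .298 -.402 0 0 0 .026;.05 .298 -.402 0 0 0 .026;.05 .298 -.402 0 0 0 .026;.05 .298 -.402 0 0 0 .026;.05 .298 -.402 0 0 0 .026;.05 .298 -.402 0 0 0 .026;.05 .298 -.402 0 0 0 .026;.05 .298 -.402 0 0 0 .026;.05 .298 -.402 0 0 0 .026;.05 .298 -.402 0.04 0 0 .026;.05 .298 -.402 0.06 0 0 .026;.05 .298 -.402 .06 0 0 .026;.05 .298 -.402 .06 0 0 .026;.05 .298 -.402 .06 0 0 .026;.05 .298 -.402 .06 0 0 .026'; python3 - <<'E'
from h import *
st();go(.4212,-.2218,.053,95.5)
o=ctrl.get_obs();cw=cam('wrist',o);print(proj(cw,[.4212,-.2218,.064]))
cv2.imwrite('pics/w4.png',ctrl.get_image('wrist')[:,:,::-1][100:340,130:400])
E
```

```text
t: 8.13
tool_pos: [0.4221, -0.2222, 0.1058]
tool_rot: [-0.153, 3.136, -0.002]
contact_force: [0.1, 0.1, 0.8]
opening: 0.0499
grip_force: 0.0
t 8.1333 pos [ 0.4221 -0.2222  0.1058] yaw_y 95.57689594917453 z [ 0.0019 -0.0015 -1.    ] open 0.04989738001126968 grip 0.0 F [0.1104 0.1204 0.7676] q6 -2.3088860088501937
shift [0.001  0.0006 0.0528] rot [-0.0016  0.0018  0.0013] rows>= 1.266480507072926 0.02208186793301013
[[256.4502 220.601 ]]
```

View pics/w4.png

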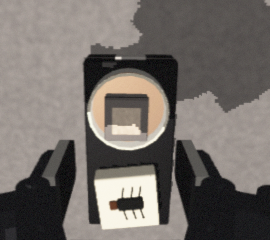

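```bash
python3 jog.py '.05 .001 0 .025 0 0 0;.05 .001 0 .04 0 0 0;.05 .001 0 .049 0 0 0;.05 .001 0 .052 0 0 0;.05 .001 0 .053 0 0 0;.05 .001 0 .053 0 0 0;0 .001 0 .053 0 0 0;0 .001 0 .053 0 0 0;0 .001 0 .053 0 0 0;0 .001 0 .053 0 0 0;0 .001 0 .053 0 0 0;0 .001 0 .053 0 0 0' 25;  python3 - <<'E'
from h import *
st()
E
```

```text
t: 9.18
tool_pos: [0.4209, -0.2228, 0.0526]
tool_rot: [-0.151, 3.136, -0.002]
contact_force: [-0.5, 0.4, 4.6]
opening: 0.0272
grip_force: 25.8
t 9.1833 pos [ 0.4209 -0.2228  0.0526] yaw_y 95.51029135040228 z [ 0.0019 -0.0013 -1.    ] open 0.027219391268122884 grip 25.750558376312256 F [-0.5248  0.4206  4.6461] q6 -2.310350372148325
```

```bash
python3 jog.py '0 0 0 -.015 0 0 0;0 0 0 -.04 0 0 0;0 0 0 -.07 0 0 0;0 -.249 .0214 -.07 0 0 .445;0 -.249 .0214 -.07 0 0 .445;0 -.249 .0214 -.07 0 0 .445;0 -.249 .0214 -.07 0 0 .445;0 -.249 .0214 -.07 0 0 .445;0 -.249 .0214 -.07 0 0 .445;0 -.249 .0214 -.07 0 0 .445;0 -.249 .0214 -.07 0 0 .445;0 -.249 .0214 -.05 0 0 .445;0 -.249 .0214 -.03 0 0 .445;0 -.249 .0214 -.03 0 0 .445;0 -.249 .0214 -.03 0 0 .445;0 -.249 .0214 -.03 0 0 .445'; python3 - <<'E'
from h import *
st();go(.667,-.1771,.009,70)
o=ctrl.get_obs();cw=cam('wrist',o);print(proj(cw,[.667,-.1771,.003])-[130,100])
cv2.imwrite('pics/w5.png',ctrl.get_image('wrist')[:,:,::-1][100:340,130:400])
E
```

```text
t: 10.52
tool_pos: [0.6655, -0.1774, 0.0824]
tool_rot: [0.546, 3.093, -0.0]
contact_force: [-0.5, -0.7, 0.2]
opening: 0.0274
grip_force: 25.1
t 10.5167 pos [ 0.6655 -0.1774  0.0824] yaw_y 69.97875440517991 z [ 0.0007 -0.0004 -1.    ] open 0.027396360017351608 grip 25.06520390510559 F [-0.5078 -0.6541  0.2475] q6 -1.5897662273838487
shift [-0.0013  0.0008  0.0734] rot [-0.0001  0.0008 -0.0004] rows>= 1.760958605450322 0.007302026661202842
[[125.7862 105.2087]]
```

View pics/w5.png

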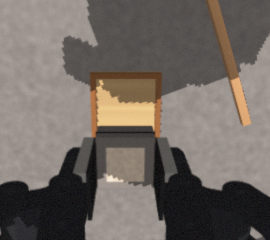

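```bash
python3 jog.py '0 -.001 .001 .03 0 0 0;0 -.001 .001 .05 0 0 0;0 -.001 .001 .065 0 0 0;0 -.001 .001 .071 0 0 0;0 -.001 .001 .073 0 0 0;0 -.001 .001 .073 0 0 0;0 -.001 .001 .073 0 0 0' ;  python3 - <<'E'
from h import *
st()
E
```

```text
t: 11.15
tool_pos: [0.6682, -0.1768, 0.0099]
tool_rot: [0.545, 3.091, -0.001]
contact_force: [-0.2, -0.5, 0.3]
opening: 0.0274
grip_force: 25.1
t 11.15 pos [ 0.6682 -0.1768  0.0099] yaw_y 70.01230069170816 z [ 0.0024 -0.0009 -1.    ] open 0.027384438103363752 grip 25.06356507539749 F [-0.1536 -0.5227  0.307 ] q6 -1.5881943826579275
```

```bash
python3 jog.py '0 0 0 .0015 0 0 0;0 0 0 .0015 0 0 0;.045 0 0 .0015 0 0 0;.045 0 0 .0015 0 0 0;.045 0 0 .0015 0 0 0;.045 0 0 .0015 0 0 0;.045 0 0 -.03 0 0 0;.045 0 0 -.07 0 0 0;.08 0 0 -.1 0 0 0;.08 0 0 -.11 0 0 0;.08 0 0 -.11 0 0 0;.08 0 0 -.11 0 0 0;.08 0 0 -.11 0 0 0;.08 0 0 -.11 0 0 0' ;  python3 - <<'E'
from h import *
st();go(.4218,-.2208,.11,95.5)
cv2.imwrite('pics/w6.png',ctrl.get_image('wrist')[:,:,::-1][100:340,130:400])
E
```

```text
t: 12.32
tool_pos: [0.6654, -0.1757, 0.115]
tool_rot: [-0.544, -3.089, -0.001]
contact_force: [-0.1, -0.7, -0.5]
opening: 0.0797
grip_force: 0.0
t 12.3167 pos [ 0.6654 -0.1757  0.115 ] yaw_y 70.01592645748146 z [-0.0047  0.0018 -1.    ] open 0.07965289392617436 grip 0.0 F [-0.1309 -0.6555 -0.484 ] q6 -1.5881893102365716
shift [ 0.2135 -0.1256  0.0061] rot [ 0.0012 -0.005  -0.4448] rows>= 5.942505207250014 3.5584745982631785
```

View pics/w6.png

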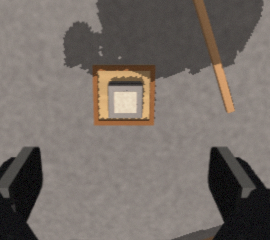

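```bash
python3 jog.py '.08 .215 -.125 0 0 0 -.445;.08 .215 -.125 0 0 0 -.445;.08 .215 -.125 0 0 0 -.445;.08 .215 -.125 0 0 0 -.445;.08 .215 -.125 0 0 0 -.445;.08 .215 -.125 0 0 0 -.445;.08 .215 -.125 0 0 0 -.445;.08 .215 -.125 0 0 0 -.445;.08 .215 -.125 0 0 0 -.445;.08 .215 -.125 0 0 0 -.445;.08 .215 -.125 0 0 0 -.445' ;  python3 - <<'E'
from h import *
st();o=ctrl.get_obs();W=ctrl.get_image('wrist')[:,:,::-1];cw=cam('wrist',o)
cs=blobs(W,(3,40,80),(25,255,255),300)
for c in cs:
    (x,y),r=cv2.minEnclosingCircle(c);X=plane(cw,[(x,y),(x+r,y)],.048);print((x,y),r,X[0],np.linalg.norm(X[1]-X[0]))
go(.4218,-.2208,.038,95.5)
E
```

```text
t: 13.28
tool_pos: [0.4234, -0.2203, 0.1185]
tool_rot: [-0.153, 3.138, 0.0]
contact_force: [1.2, 0.7, -0.4]
opening: 0.0801
grip_force: 0.0
t 13.2833 pos [ 0.4234 -0.2203  0.1185] yaw_y 95.58037750531385 z [ 0.0002  0.     -1.    ] open 0.08014666613094099 grip 0.0 F [ 1.2448  0.7428 -0.4057] q6 -2.3041888399047155
(474.5, 256.0) 47.24679183959961 [ 0.4477 -0.0416  0.048 ] 0.044671115267583425
(255.03076171875, 199.0) 34.51143264770508 [ 0.4171 -0.2213  0.048 ] 0.02472547757854605
(15.166666984558105, 143.0) 100.15511322021484 [ 0.392  -0.3976  0.048 ] 0.07628313735092515
shift [ 0.0016 -0.0003  0.0805] rot [0.     0.0001 0.0014] rows>= 1.929738932136569 0.01111284954650426
```

```bash
python3 jog.py '.08 .0028 0 .035 0 0 0;.08 .0028 0 .06 0 0 0;.08 .0028 0 .075 0 0 0;.08 .0028 0 .082 0 0 0;.08 .0028 0 .084 0 0 0;.08 .0028 0 .0845 0 0 0;0 .0028 0 .0845 0 0 0;0 .0028 0 .0845 0 0 0;0 .0028 0 .0845 0 0 0;0 .0028 0 .0845 0 0 0;0 .0028 0 .0845 0 0 0;0 .0028 0 .0845 0 0 0' 25 ;  python3 - <<'E'
from h import *
st()
o=ctrl.get_obs();cv2.imwrite('pics/w7.png',ctrl.get_image('wrist')[:,:,::-1][100:340,130:400])
E
```

```text
t: 14.33
tool_pos: [0.4208, -0.2215, 0.0356]
tool_rot: [-0.151, 3.135, -0.003]
contact_force: [-0.3, 1.3, 5.6]
opening: 0.0546
grip_force: 26.6
t 14.3333 pos [ 0.4208 -0.2215  0.0356] yaw_y 95.51057393436332 z [ 0.0028 -0.0018 -1.    ] open 0.05463128950397232 grip 26.568333506584167 F [-0.3281  1.2923  5.6468] q6 -2.308368012700237
```

View pics/w7.png

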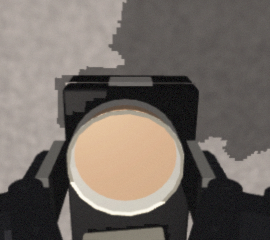

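```bash
python3 jog.py '0 0 0 -.015 0 0 0;0 0 0 -.04 0 0 0;0 0 0 -.06 0 0 0;0 -.2555 .2105 -.06 0 0 0;0 -.2555 .2105 -.06 0 0 0;0 -.2555 .2105 -.06 0 0 0;0 -.2555 .2105 -.06 0 0 0;0 -.2555 .2105 -.06 0 0 0;0 -.2555 .2105 -.06 0 0 0;0 -.2555 .2105 -.06 0 0 0;0 -.2555 .2105 -.06 0 0 0;0 -.2555 .2105 -.06 0 0 0;0 -.2555 .2105 -.03 0 0 0;0 -.2555 .2105 -.03 0 0 0;0 -.2555 .2105 -.03 0 0 0;0 -.2555 .2105 -.03 0 0 0'; python3 - <<'E'
from h import *
st();go(.6549,.0129,.009)
o=ctrl.get_obs();cw=cam('wrist',o);print(proj(cw,[[.6549,.0129,.003],[.6549-.036,.0129,.003]])-[130,100])
cv2.imwrite('pics/w8.png',ctrl.get_image('wrist')[:,:,::-1][100:340,130:400])
E
```

```text
t: 15.72
tool_pos: [0.6531, 0.013, 0.064]
tool_rot: [0.15, -3.137, -0.0]
contact_force: [-0.2, -0.7, 0.9]
opening: 0.0547
grip_force: 26.8
t 15.7167 pos [0.6531 0.013  0.064 ] yaw_y 95.4757901285326 z [-0.0007  0.     -1.    ] open 0.05470279843766795 grip 26.772756278514862 F [-0.1635 -0.6636  0.875 ] q6 -1.7602228248237626
shift [-0.0018 -0.0003  0.0549] rot [0. 0. 0.] rows>= 1.3184587329018764 0.0
[[125.04   114.3371]
 [130.2217  63.3113]]
```

View pics/w8.png

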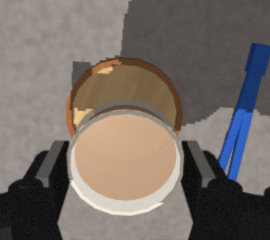

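```bash
python3 jog.py '0 -.0015 0 .03 0 0 0;0 -.0015 0 .045 0 0 0;0 -.0015 0 .053 0 0 0;0 -.0015 0 .056 0 0 0;0 -.0015 0 .056 0 0 0;0 -.0015 0 .056 0 0 0;0 -.0015 0 .056 0 0 0' ;  python3 - <<'E'
from h import *
st()
E
```

```text
t: 16.35
tool_pos: [0.6558, 0.0135, 0.0088]
tool_rot: [-0.151, 3.136, -0.0]
contact_force: [1.1, -0.1, -0.0]
opening: 0.0543
grip_force: 26.7
t 16.35 pos [0.6558 0.0135 0.0088] yaw_y 95.50659677175611 z [ 0.0017 -0.0001 -1.    ] open 0.05428262033644988 grip 26.7470982670784 F [ 1.0594 -0.0723 -0.0369] q6 -1.759751216877678
```

```bash
python3 jog.py '0 0 0 .0015 0 0 0;.08 0 0 .0015 0 0 0;.08 0 0 .0015 0 0 0;.08 0 0 .0015 0 0 0;.08 0 0 .0015 0 0 0;.08 0 0 -.03 0 0 0;.08 0 0 -.07 0 0 0;.08 0 0 -.11 0 0 0;.08 0 0 -.12 0 0 0;.08 0 0 -.12 0 0 0;.08 0 0 -.12 0 0 0' ;  python3 - <<'E'
from h import *
st();o=ctrl.get_obs();cw=cam('wrist',o);W=ctrl.get_image('wrist')[:,:,::-1]
for c in blobs(W,(5,70,60),(25,255,255),800):
    (x,y),r=cv2.minEnclosingCircle(c);X=plane(cw,[(x,y),(x+r,y)],.007);print('any',(x,y),r,X[0],np.linalg.norm(X[1]-X[0]))
cv2.imwrite('pics/w9.png',W[100:340,130:400])
E
```

```text
t: 17.27
tool_pos: [0.6557, 0.0135, 0.1288]
tool_rot: [-0.151, 3.136, -0.001]
contact_force: [-0.5, 0.3, -0.4]
opening: 0.0803
grip_force: 0.0
t 17.2667 pos [0.6557 0.0135 0.1288] yaw_y 95.51319832718556 z [ 0.0021 -0.0002 -1.    ] open 0.08032683118395276 grip 0.0 F [-0.466   0.2899 -0.3866] q6 -1.7597055907617811
any (459.8787841796875, 218.81060791015625) 29.682600021362305 [0.6664 0.2089 0.007 ] 0.031535532048487434
any (47.0, 180.0) 40.706363677978516 [ 0.6656 -0.1764  0.007 ] 0.03959668975651584
any (253.69232177734375, 185.68490600585938) 45.72975540161133 [0.6533 0.0118 0.007 ] 0.040200200217392124
any (133.5, 178.5) 56.679019927978516 [ 0.6568 -0.0947  0.007 ] 0.05067951770696665
any (482.0, 48.64706039428711) 56.635215759277344 [0.5172 0.1893 0.007 ] 0.05660216657655805
```

```bash
python3 jog.py '.08 .18 -.21 0 0 0 -.103;.08 .18 -.21 0 0 0 -.103;.08 .18 -.21 0 0 0 -.103;.08 .18 -.21 0 0 0 -.103;.08 .18 -.21 0 0 0 -.103;.08 .18 -.21 0 0 0 -.103;.08 .18 -.21 0 0 0 -.103;.08 .18 -.21 0 0 0 -.103;.08 .18 -.21 0 0 0 -.103;.08 .18 -.21 0 0 0 -.103' ;  python3 - <<'E'
from h import *
st();o=ctrl.get_obs();cw=cam('wrist',o);W=ctrl.get_image('wrist')[:,:,::-1]
for c in blobs(W,(0,0,150),(60,60,255),800):
    r=cv2.minAreaRect(c);b=plane(cw,cv2.boxPoints(r),.048);print(r,b.mean(0),[ (np.linalg.norm(b[i+1]-b[i]),np.degrees(np.arctan2(*(b[i+1]-b[i])[1::-1]))) for i in(0,1)])
a=cv2.imread('pics/w9.png');cv2.imwrite('pics/w10.png',np.hstack([a,W[100:340,130:400]]))
go(.4946,-.2131,.034,101.4)
E
```

```text
t: 18.15
tool_pos: [0.4954, -0.212, 0.1259]
tool_rot: [0.312, -3.124, -0.004]
contact_force: [0.5, -0.1, -0.3]
opening: 0.0797
grip_force: 0.0
t 18.15 pos [ 0.4954 -0.212   0.1259] yaw_y 101.3967130296026 z [-0.0025  0.002  -1.    ] open 0.07968454853988752 grip 0.0 F [ 0.535  -0.0989 -0.3019] q6 -2.3125210901548865
((414.45355224609375, 70.04440307617188), (87.57827758789062, 87.9638671875), 46.30195236206055) [ 0.3795 -0.1232  0.048 ] [(np.float64(0.05750698778690019), np.float64(145.97900608682147)), (np.float64(0.062331388514586784), np.float64(63.35206567481659))]
((255.5, 176.0), (352.0, 511.0), 90.0) [ 0.4978 -0.2108  0.048 ] [(np.float64(0.35373741035151496), np.float64(101.43047646321021)), (np.float64(0.31129096109390963), np.float64(25.29281483118534))]
shift [ 0.0014 -0.0013  0.0924] rot [ 0.002  -0.0016  0.001 ] rows>= 2.215142860707589 0.022001790062656235
```

View pics/w10.png

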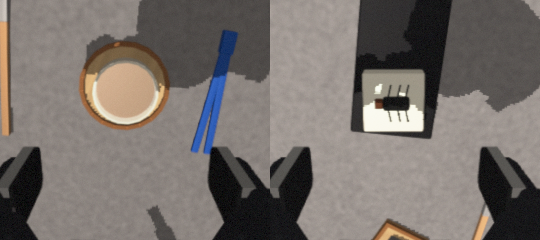

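```bash
python3 - <<'E'
from h import *
o=ctrl.get_obs();print(plane(cam('wrist',o),[(254,200.5),(223,169),(285,169)],.048))
E
```

```text
[[ 0.4931 -0.2133  0.048 ]
 [ 0.4742 -0.2399  0.048 ]
 [ 0.4653 -0.196   0.048 ]]
```

```bash
python3 jog.py '.075 .0017 -.0012 .035 0 0 0;.075 .0017 -.0012 .065 0 0 0;.075 .0017 -.0012 .083 0 0 0;.075 .0017 -.0012 .09 0 0 0;.075 .0017 -.0012 .093 0 0 0;.075 .0017 -.0012 .093 0 0 0;0 .0017 -.0012 .093 0 0 0;0 .0017 -.0012 .093 0 0 0;0 .0017 -.0012 .093 0 0 0;0 .0017 -.0012 .093 0 0 0;0 .0017 -.0012 .093 0 0 0;0 .0017 -.0012 .093 0 0 0' 25 ;  python3 - <<'E'
from h import *
st();go(.4684,.0065,.1,88.2)
E
```

```text
t: 19.2
tool_pos: [0.4961, -0.215, 0.0368]
tool_rot: [-0.312, 3.123, -0.003]
contact_force: [0.5, 1.8, 6.6]
opening: 0.0451
grip_force: 27.2
t 19.2 pos [ 0.4961 -0.215   0.0368] yaw_y 101.40775301140609 z [ 0.0032 -0.0015 -1.    ] open 0.04511542045830624 grip 27.23234385251999 F [0.5019 1.8288 6.5869] q6 -2.316822306578934
shift [-0.0168  0.2224 -0.0636] rot [-0.0017  0.003   0.2305] rows>= 5.562736650672091 1.8443817779522167
```

```bash
python3 jog.py '0 0 0 -.015 0 0 0;0 0 0 -.04 0 0 0;0 0 0 -.06 0 0 0;0 -.018 .221 -.06 0 0 .23;0 -.018 .221 -.06 0 0 .23;0 -.018 .221 -.06 0 0 .23;0 -.018 .221 -.06 0 0 .23;0 -.018 .221 -.06 0 0 .23;0 -.018 .221 -.06 0 0 .23;0 -.018 .221 -.03 0 0 .23;0 -.018 .221 -.03 0 0 .23;0 -.018 .221 -.03 0 0 .23;0 -.018 .221 -.03 0 0 .23'; python3 - <<'E'
from h import *
st();go(.4684,.0065,.0095,88.2)
o=ctrl.get_obs();cw=cam('wrist',o);print(proj(cw,[[.4684,.0065,.003],[.4684-.031,.0065,.003]])-[130,100])
cv2.imwrite('pics/w11.png',ctrl.get_image('wrist')[:,:,::-1][100:340,130:400])
E
```

```text
t: 20.28
tool_pos: [0.4687, 0.0055, 0.0652]
tool_rot: [-0.049, -3.141, 0.0]
contact_force: [-0.4, -0.3, -0.7]
opening: 0.0449
grip_force: 26.5
t 20.2833 pos [0.4687 0.0055 0.0652] yaw_y 88.19517339886357 z [-0.0001 -0.0001 -1.    ] open 0.04491747016015674 grip 26.512151062488556 F [-0.3514 -0.2578 -0.7332] q6 -1.6863521749077337
shift [0.0003 0.001  0.0557] rot [-0.0001 -0.0001 -0.0001] rows>= 1.3364259466096309 0.0013308403882957465
[[126.6205 110.789 ]
 [125.2149  66.9428]]
```

View pics/w11.png

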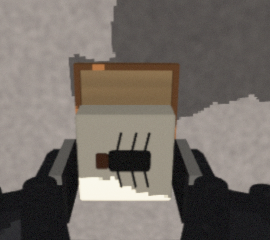

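```bash
python3 jog.py '0 0 .001 .03 0 0 0;0 0 .001 .045 0 0 0;0 0 .001 .053 0 0 0;0 0 .001 .056 0 0 0;0 0 .001 .057 0 0 0;0 0 .001 .057 0 0 0;.075 0 .001 .057 0 0 0;.075 0 .001 .057 0 0 0;.075 0 .001 .057 0 0 0;.075 0 .001 .057 0 0 0;.075 0 .001 .03 0 0 0;.075 0 .001 -.01 0 0 0;.075 0 .001 -.05 0 0 0;.085 0 .001 -.09 0 0 0;.085 0 .001 -.13 0 0 0;.085 0 .001 -.15 0 0 0;.085 0 .001 -.15 0 0 0' ;  python3 - <<'E'
from h import *
st();go(.44,-.215,.25,95.4)
o=ctrl.get_obs();cw=cam('wrist',o);W=ctrl.get_image('wrist')[:,:,::-1]
g=cv2.cvtColor(W,cv2.COLOR_BGR2HSV)
X=[.4684,.0065,.019];u,v=proj(cw,X)[0].astype(int);print(u,v)
for name,z,m in(('wood',.007,cv2.inRange(g,(5,70,40),(25,255,255))),('light',.019,cv2.inRange(g,(0,0,110),(179,60,255)))):
    R0=np.zeros_like(m);R0[max(v-60,0):v+60,u-60:u+60]=255;m&=R0
    cs,_=cv2.findContours(cv2.morphologyEx(m,cv2.MORPH_OPEN,np.ones((3,3))),cv2.RETR_EXTERNAL,2)
    for c in cs:
        if cv2.contourArea(c)>300: r=cv2.minAreaRect(c);print(name,r,plane(cw,r[0],z))
T=ctrl.get_image('top')[:,:,::-1];cv2.imwrite('pics/top2.png',T);cv2.imwrite('pics/w12.png',W)
E
```

```text
t: 21.75
tool_pos: [0.472, 0.0065, 0.2223]
tool_rot: [0.048, 3.129, -0.003]
contact_force: [1.1, 0.1, 0.6]
opening: 0.0849
grip_force: 0.0
t 21.75 pos [0.472  0.0065 0.2223] yaw_y 88.24558165939004 z [ 0.0125 -0.0018 -0.9999] open 0.08491110579951586 grip 0.0 F [1.1209 0.1393 0.5592] q6 -1.6841578413271023
shift [ 0.0248 -0.2225 -0.0277] rot [-0.0022  0.0124 -0.1249] rows>= 5.408993120703575 1.0039259461626149
255 164
wood ((255.0, 162.0), (60.0, 60.0), 90.0) [[0.4679 0.0062 0.007 ]]
light ((255.5, 163.0), (40.0, 41.0), 90.0) [[0.4667 0.0068 0.019 ]]
light ((254.5, 163.5), (119.0, 119.0), 90.0) [[0.4673 0.0056 0.019 ]]
```

```bash
python3 jog.py '.085 .031 -.2226 0 0 0 -.125;.085 .031 -.2226 -.01 0 0 -.125;.085 .031 -.2226 -.02 0 0 -.125;.085 .031 -.2226 -.03 0 0 -.125;.085 .031 -.2226 -.03 0 0 -.125;.085 .031 -.2226 -.03 0 0 -.125;.085 .031 -.2226 -.03 0 0 -.125;.085 .031 -.2226 -.03 0 0 -.125;.085 .031 -.2226 -.03 0 0 -.125' ;  python3 - <<'E'
from h import *
st();o=ctrl.get_obs();cw=cam('wrist',o);W=ctrl.get_image('wrist')[:,:,::-1];cv2.imwrite('pics/w13.png',W)
u,v=proj(cw,[.4583,-.2153,.03])[0].astype(int);print(u,v)
for th in (45,55,65):
    m=(W.max(2)<th).astype(np.uint8)*255;n,l,s,c=cv2.connectedComponentsWithStats(cv2.morphologyEx(m,cv2.MORPH_OPEN,np.ones((3,3))))
    k=l[v,u];
    if k==0: print(th,'none');continue
    cs,_=cv2.findContours((l==k).astype(np.uint8),cv2.RETR_EXTERNAL,2);r=cv2.minAreaRect(cs[0]);q=cv2.boxPoints(r);b=plane(cw,q,.032)
    print(th,s[k],r,'\n',b.mean(0),[(np.linalg.norm(b[i+1]-b[i]),np.degrees(np.arctan2(*(b[i+1]-b[i])[1::-1]))) for i in(0,1)])
E
```

```text
t: 22.6
tool_pos: [0.4301, -0.2137, 0.2426]
tool_rot: [0.148, -3.135, -0.004]
contact_force: [-0.5, -0.6, 0.0]
opening: 0.085
grip_force: 0.0
t 22.6 pos [ 0.4301 -0.2137  0.2426] yaw_y 95.39460310984485 z [-0.0028  0.0026 -1.    ] open 0.08502523190708551 grip 0.0 F [-0.4954 -0.6232  0.0135] q6 -2.28139633003744
251 191
45 none
55 [ 223  131   58  114 5874] ((251.5, 187.5), (113.0, 57.0), 90.0) 
 [ 0.4562 -0.2151  0.032 ] [(np.float64(0.06385844949170295), np.float64(95.34171885880377)), (np.float64(0.13831579780133083), np.float64(6.677218741024228))]
65 [ 222  130   59  116 6462] ((250.99996948242188, 187.49996948242188), (114.99998474121094, 57.99999237060547), 90.0) 
 [ 0.4563 -0.2157  0.032 ] [(np.float64(0.06492922073478996), np.float64(95.33830476684868)), (np.float64(0.14079254838133803), np.float64(6.677343593787802))]
```

```bash
python3 - <<'E'
from h import *
go(.4575,-.2155,.01,95.9)
E
```

```text
shift [-0.0274 -0.0054  0.2328] rot [ 0.0025 -0.0023 -0.0077] rows>= 5.6228216584232396 0.06741176285333204
```

```bash
python3 jog.py '.085 -.0274 -.0031 .04 0 0 -.008;.085 -.0274 -.0031 .08 0 0 -.008;.085 -.0274 -.0031 .12 0 0 -.008;.085 -.0274 -.0031 .155 0 0 -.008;.085 -.0274 -.0031 .18 0 0 -.008;.085 -.0274 -.0031 .185 0 0 -.008;.085 -.0274 -.0031 .185 0 0 -.008;.085 -.0274 -.0031 .185 0 0 -.008' ;  python3 - <<'E'
from h import *
st();go(.4575,-.2155,.01,95.9);o=ctrl.get_obs();cw=cam('wrist',o);W=ctrl.get_image('wrist')[:,:,::-1];cv2.imwrite('pics/w14.png',W)
g=W.max(2)
for r in(150,170,190): # dark run on row
    d=np.where(g[r,150:360]<60)[0]+150;
    if len(d): print(r,d.min(),d.max(),len(d),plane(cw,[(d.min(),r),(d.max(),r),((d.min()+d.max())/2,r)],.032))
E
```

```text
t: 23.32
tool_pos: [0.4592, -0.2147, 0.0609]
tool_rot: [-0.163, 3.136, -0.001]
contact_force: [-0.5, 0.2, 0.4]
opening: 0.0851
grip_force: 0.0
t 23.3167 pos [ 0.4592 -0.2147  0.0609] yaw_y 95.93548171793834 z [ 0.0011 -0.0007 -1.    ] open 0.08513592108099806 grip 0.0 F [-0.5181  0.1774  0.385 ] q6 -2.258711143552914
shift [ 0.0018 -0.0005  0.0509] rot [-0.0008  0.001   0.0006] rows>= 1.22086207707619 0.01113633977734698
150 236 314 79 [[ 0.4131 -0.2304  0.032 ]
 [ 0.4086 -0.1876  0.032 ]
 [ 0.4109 -0.209   0.032 ]]
170 196 313 66 [[ 0.4266 -0.2518  0.032 ]
 [ 0.4198 -0.1864  0.032 ]
 [ 0.4233 -0.2191  0.032 ]]
190 196 312 117 [[ 0.4383 -0.2512  0.032 ]
 [ 0.4314 -0.1852  0.032 ]
 [ 0.4348 -0.2182  0.032 ]]
```

```bash
python3 jog.py '.085 .001 -.0008 .02 0 0 0;.085 .001 -.0008 .035 0 0 0;.085 .001 -.0008 .045 0 0 0;.085 .001 -.0008 .051 0 0 0;.085 .001 -.0008 .051 0 0 0;0 .001 -.0008 .051 0 0 0;0 .001 -.0008 .051 0 0 0;0 .001 -.0008 .051 0 0 0;0 .001 -.0008 .051 0 0 0;0 .001 -.0008 .051 0 0 0;0 .001 -.0008 .051 0 0 0' 50 ;  python3 - <<'E'
from h import *
st()
T=cv2.imread('pics/top2.png');ct=cam('top')
for c in blobs(T,(8,90,60),(25,255,255),2000):
    r=cv2.minAreaRect(c)
    for z in(.005,):
        b=plane(ct,cv2.boxPoints(r),z);print(b.mean(0),b)
E
```

```text
t: 24.28
tool_pos: [0.4587, -0.2168, 0.0104]
tool_rot: [-0.16, 3.135, -0.002]
contact_force: [-0.8, 0.4, 6.0]
opening: 0.0673
grip_force: 59.0
t 24.2833 pos [ 0.4587 -0.2168  0.0104] yaw_y 95.84915617916381 z [ 0.0024 -0.0014 -1.    ] open 0.06733532008906636 grip 58.98204445838928 F [-0.808   0.3802  6.0136] q6 -2.2613587289788604
[0.4676 0.2046 0.005 ] [[0.5346 0.2815 0.005 ]
 [0.5646 0.1817 0.005 ]
 [0.3993 0.1288 0.005 ]
 [0.3718 0.2264 0.005 ]]
[ 0.8908 -0.2332  0.005 ] [[ 0.8391 -0.1091  0.005 ]
 [ 0.9437 -0.1105  0.005 ]
 [ 0.9424 -0.359   0.005 ]
 [ 0.8381 -0.3544  0.005 ]]
```

```bash
python3 jog.py '0 0 0 -.01 0 0 0;0 0 0 -.03 0 0 0;0 0 0 -.06 0 0 0;0 0 0 -.1 0 0 0;0 -.16 .371 -.15 0 0 -.217;0 -.16 .371 -.15 0 0 -.217;0 -.16 .371 -.15 0 0 -.217;0 -.16 .371 -.15 0 0 -.217;0 -.16 .371 -.15 0 0 -.217;0 -.16 .371 -.15 0 0 -.217;0 -.16 .371 -.15 0 0 -.217;0 -.16 .371 -.15 0 0 -.217;0 -.16 .371 -.15 0 0 -.217;0 -.16 .371 -.15 0 0 -.217;0 -.16 .371 -.15 0 0 -.217;0 -.16 .371 -.15 0 0 -.217;0 -.16 .371 -.15 0 0 -.217;0 -.16 .371 -.15 0 0 -.217' ;  python3 - <<'E'
from h import *
st();o=ctrl.get_obs();cw=cam('wrist',o);W=ctrl.get_image('wrist')[:,:,::-1];cv2.imwrite('pics/w15.png',W)
print(proj(cw,[.466,.207,.005]))
for c in blobs(W,(5,70,40),(25,255,255),2000):
    r=cv2.minAreaRect(c);b=plane(cw,cv2.boxPoints(r),.007);print(r,b.mean(0),[(np.linalg.norm(b[i+1]-b[i]),np.degrees(np.arctan2(*(b[i+1]-b[i])[1::-1]))) for i in(0,1)])
E
```

```text
t: 25.78
tool_pos: [0.578, 0.1684, 0.158]
tool_rot: [0.497, -3.1, 0.001]
contact_force: [-0.6, -0.4, -1.6]
opening: 0.0667
grip_force: 58.0
t 25.7833 pos [0.578  0.1684 0.158 ] yaw_y 108.22992322089267 z [-0.0017 -0.0006 -1.    ] open 0.06669570939185052 grip 57.994147539138794 F [-0.5766 -0.3507 -1.5537] q6 -1.7288171880343843
[[334.7607  79.8542]]
((88.5, 202.50001525878906), (80.61016845703125, 70.71067810058594), 45.0) [0.6538 0.0129 0.007 ] [(np.float64(0.08128943142419211), np.float64(146.89759674143238)), (np.float64(0.07740214488174914), np.float64(59.62667133880617))]
((334.2485046386719, 85.31664276123047), (110.26166534423828, 173.11282348632812), 1.2730300426483154) [0.4737 0.2102 0.007 ] [(np.float64(0.15154113746323108), np.float64(-162.13215603518626)), (np.float64(0.0964099541822493), np.float64(108.83808912667874))]
```

```bash
python3 jog.py '0 .093 .0723 0 0 0 0;0 .093 .0723 0 0 0 0;0 .093 .0723 0 0 0 0;0 .093 .0723 .04 0 0 0;0 .093 .0723 .08 0 0 0;0 .093 .0723 .1 0 0 0;0 .093 .0723 .11 0 0 0;0 .093 .0723 .11 0 0 0;0 .093 .0723 .11 0 0 0;0 .093 .0723 .11 0 0 0' ;  python3 - <<'E'
from h import *
st();go(.467,.208,.0135,108.3)
E
```

```text
t: 26.67
tool_pos: [0.4697, 0.2089, 0.051]
tool_rot: [-0.497, 3.098, 0.001]
contact_force: [0.2, 0.7, -1.6]
opening: 0.0668
grip_force: 57.9
t 26.6667 pos [0.4697 0.2089 0.051 ] yaw_y 108.24327677497278 z [ 0.0036  0.001  -1.    ] open 0.06681025171214744 grip 57.918527126312256 F [ 0.2316  0.6844 -1.6203] q6 -1.615458697778638
shift [ 0.003  -0.      0.0374] rot [-0.0002  0.0037 -0.001 ] rows>= 0.9007223526781301 0.030730434084074283
```

```bash
python3 jog.py '0 .0015 0 .01 0 0 0;0 .0015 0 .02 0 0 0;0 .0015 0 .028 0 0 0;0 .0015 0 .033 0 0 0;0 .0015 0 .035 0 0 0;0 .0015 0 .036 0 0 0;0 .0015 0 .036 0 0 0;0 .0015 0 .036 0 0 0' ;  python3 - <<'E'
from h import *
st()
E
```

```text
t: 27.33
tool_pos: [0.466, 0.2083, 0.0134]
tool_rot: [0.499, -3.1, 0.001]
contact_force: [-4.7, -2.2, 6.6]
opening: 0.0668
grip_force: 59.0
t 27.3333 pos [0.466  0.2083 0.0134] yaw_y 108.29808831544719 z [-0.0019 -0.0009 -1.    ] open 0.06675210764198207 grip 58.99573087692261 F [-4.6738 -2.1776  6.6258] q6 -1.6153444280956455
```

```bash
python3 jog.py '.085 0 0 0 0 0 0;.085 0 0 0 0 0 0;.085 0 0 0 0 0 0;.085 0 0 0 0 0 0;.085 0 0 -.02 0 0 0;.085 0 0 -.05 0 0 0;.085 0 0 -.09 0 0 0;.085 0 0 -.13 0 0 0;.085 0 0 -.17 0 0 0;.085 -.09 -.13 -.2 0 0 0;.085 -.09 -.13 -.2 0 0 0;.085 -.09 -.13 -.2 0 0 0;.085 -.09 -.13 -.2 0 0 0;.085 -.09 -.13 -.2 0 0 0;.085 -.09 -.13 -.2 0 0 0;.085 -.09 -.13 -.2 0 0 0' ;  python3 - <<'E'
from h import *
st();o=ctrl.get_obs();W=ctrl.get_image('wrist')[:,:,::-1];T=ctrl.get_image('top')[:,:,::-1];S=ctrl.get_image('scene')[:,:,::-1]
for n,i in(('wf',W),('tf',T),('sf',S)):cv2.imwrite(f'pics/{n}.png',i)
cw=cam('wrist',o)
for n,I,c in(('w',W,cw),('s',S,cam('scene'))):
    u,v=proj(c,[.466,.208,.035])[0].astype(int);print(n,u,v)
    m=(I.max(2)<60).astype(np.uint8);k,l,s,_=cv2.connectedComponentsWithStats(cv2.morphologyEx(m,cv2.MORPH_OPEN,np.ones((3,3))))
    if l[v,u]==0: print('none',I[v,u]);continue
    cs,_=cv2.findContours((l==l[v,u]).astype(np.uint8),cv2.RETR_EXTERNAL,2);r=cv2.minAreaRect(cs[0]);b=plane(c,cv2.boxPoints(r),.035)
    print(r,b.mean(0),[(np.linalg.norm(b[i+1]-b[i]),np.degrees(np.arctan2(*(b[i+1]-b[i])[1::-1]))) for i in(0,1)])
E
```

```text
t: 28.67
tool_pos: [0.5923, 0.1132, 0.2122]
tool_rot: [0.499, -3.101, -0.001]
contact_force: [-0.2, -0.0, -0.2]
opening: 0.0848
grip_force: 0.0
t 28.6667 pos [0.5923 0.1132 0.2122] yaw_y 108.2683971371905 z [-0.0013  0.0003 -1.    ] open 0.08476739483762788 grip 0.0 F [-0.1728 -0.0202 -0.206 ] q6 -1.8243202754061116
w 385 87
((381.35845947265625, 85.12388610839844), (75.09996032714844, 144.01364135742188), 3.814074993133545) [0.4677 0.2052 0.035 ] [(np.float64(0.13743162378250331), np.float64(-162.18648268811523)), (np.float64(0.07431982893569351), np.float64(107.52643554137939))]
s 327 148
((321.55303955078125, 133.79083251953125), (76.02961730957031, 85.5093765258789), 11.040940284729004) [0.4107 0.2072 0.035 ] [(np.float64(0.2844881332908227), np.float64(158.41525614954497)), (np.float64(0.20527837716539626), np.float64(64.45627190825046))]
```

```bash
python3 -c "
from station import ctrl
print(ctrl.finish_job())"
```

```text
the job is handed in; nothing more can be done
None
```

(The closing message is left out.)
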